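# Latch the end cover of a small test chamber

### The arm

A 6-joint arm with a two-finger parallel gripper is mounted at the origin on the work surface. World frame = base frame: x ahead of the robot, y to its left, z up, the work surface at z = 0. Lengths are in m, angles in rad, forces in N, time in s.
With the tool pointing down it reaches from about 0.375 to 0.975 m from the base axis. Payload 3.8 kg.
Tool frame: the origin (TCP) lies at the very end of the fingers, on their centre line; the grasp point (between the pads) lies 19 mm behind it; z points along the fingers, x is the direction in which the jaws open and shut, and the axes are right-handed (so a half turn about z gives the same grasp; the last joint's range is limited). The gripper opens to 88 mm and grips with 3 to 60 N. Pads are 18 mm wide; open, the fingers measure 123 mm over their backs; the gripper's body (75 mm by 187 mm) begins 45 mm behind the grasp point.
Start: joints at [1.162, 0.264, 1.604, -0, 1.274, -0.037], TCP at [0.245, 0.629, 0.239] pointing down, gripper open.
Joint ranges: [-2.63, 2.63], [-0.94, 2.18], [0.31, 2.57], [-1.31, 4.45], [0, 2.66], [-2.55, 2.55]. Speed limits (rad/s): [2.57, 2.57, 3.14, 3.14, 3.14, 3.14].

### API

Orientations are given as a unit quaternion [w, x, y, z].
In Python, from bench import readout, vision, close_job gives the robot as it stands.
- The arm moves only by the tool apply_moves, never from a script. Its argument "increments" is a list of rows, each an object of numbers: "tx", "ty", "tz": the shift along the tool's x, y, z in m; "turn": the turn about the tool's z in degrees. A call has 1 to 20 rows; each row shifts and turns the commanded pose from where the row before left it, along the tool's axes as they then stand; what a row does not reach is not made up. A row lasts 1/10 s, in which the tool goes at most 50 mm and 8.59 degrees, less where a joint would pass 70% of its speed; a pose out of reach is approached as far as the arm can. A call is refused whole if a number of a shift passes 0.05 or a number of a turn 8.59, either way. A call with a gripper value outside its range is refused whole. "claw" is the opening, from 0 (shut) to 1 (fully open), set as the call begins (left out, the last holds). The fingers move at their own pace and stop on an object; "force" is the grip in N (left out, the last holds). Time passes only in rows, so rows that do not move let the fingers close. It gives the time, the measured TCP pose, the force and the opening at its end, in the units of the state.
- readout.sense(): the state, without advancing time (a new reading comes with each control period).
- vision.grab_frame(name): name is "side" or "top" or "wrist"; returns a dict with "pixels" (420x560x3 uint8, red, green, blue), "range_z" (420x560 float32, m along the optical axis (not along the pixel's ray), 0 where there is no reading), "mtx" (3x3 intrinsics, pixels), "rvec" (rotation vector, rad) and "tvec" (3), from world to camera coordinates, as OpenCV has them. Camera axes: x right, y down, z forward; pixel columns grow to the right and rows downward; lengths in m; the calibration is good to about 2 mm. A picture is of the moment at which its call begins.
- close_job(): hands the job in, once; it reports no verdict.
The state is a dict: "clock": time; "qpos": joint angles; "joint_vel": joint speeds; "tau": joint torques, N m; "ee_pos": TCP position; "eef_rot": TCP orientation; "ft_force": force on the tool from outside, world axes, zero at the start; "torque": the same for the moment, N m; "gripper_width": opening from 0.0 (shut) to 1.0 (fully open).
Only numpy, scipy, OpenCV 4.12 (cv2) and the standard library are available. Lean on these libraries where they do the work, as an engineer would, in place of code of your own. Each camera call takes 0.05 s, during which the arm holds its last target.

### The job

Close and latch the test chamber's end cover: bring the claw of the draw latch over and behind the keeper bar, then swing the upright lever over and down past centre. With the fingers, press the lever firmly home on its rubber stop and hold it there for half a second (10 to 18 N is right, over 25 N on the handle at any time bends the latch), then let go and leave the latch closed by itself. Leave the tape roll, lens, screwdriver and wood block where they are.

Things in the scene. Friction and masses are not known exactly. Their poses are not given: they have to be found in the camera images.
- chamber: Fixed dark steel box, 130 mm wide (x), 178 mm long (y -118 to +60 mm), top face 80 mm above the table. Origin on the table straight below the lever's hinge; y points along the latch from lever to end cover, z up. The latch lies on the middle (x = 0) of the top and moves in the y-z plane; the lever's foot is between two steel cheeks (outer faces at x = +-24 mm, 128 mm above the table).
- stop (a point): Foot, on the chamber's top, of the stop screw under the closed handle, 60 mm behind the hinge. Its round rubber tip, 12 mm across, stands 17 to 24.5 mm up, set differently each time and not measured, so the lever comes to rest at anything from 1.66 to 1.83 rad. The tip is firm rubber: 15 N on the handle sinks it a millimetre or two, so go by the felt force.
- hinge (a point): Centre of the lever's hinge, 116 mm above the table; the hinge axis is the chamber's x.
- lever (a joint): Steel lever, rad. 0 = upright, positive = swung away from the cover and down (dead centre about 1.57, level). It can lean towards the cover to -0.6. Starts leaning back, 0.45 to 0.7; light friction (0.04 N m) holds it where it is left. With the claw hooked it takes 1 to 4 N at handle_front to swing; past dead centre the latch's own pull snaps it down on to the stop and holds it.
- handle: Flat steel paddle, the upper part of the lever: 24 mm wide, 10 mm thick, from 30 to 107 mm out from the hinge. Origin on the hinge; z runs out along the lever, y is the normal of the face that looks to the cover when upright and upward when closed.
- handle_front (a point): Middle of that face of the handle, 85 mm out from the hinge: where to push and press.
- claw (a joint): Angle of the draw link on the lever, rad; lever + claw is the link's angle above level (0 = level, towards the cover). The link swings freely and drops by its weight (60 g). At the start the lever leans too far back for the claw to reach: its lip rests on top of the keeper bar. With the lever near upright (0 or less) the claw reaches over the bar with 6 mm to spare and drops behind it.
- claw_pivot (a point): Where the draw link pivots on the lever, 20 mm out from the hinge along the lever. Its y axis runs along the link to the claw, z is square to it (up).
- claw_tab (a point): Grip point on the finger tab, which stands up from the link's narrow neck: 12 mm thick (along the hinge axis), 14 mm long, its top 12 mm above this point, the neck's top (also 12 mm wide) 15.5 mm below it. 74 mm along the link and 26 mm above the link's line from claw_pivot. Pinch it along the hinge axis from above; it can turn between the fingers. Pulling the tab takes lever and link along.
- claw_seat (a point): The point within the claw where the centre of the keeper bar lies when hooked and taut: on the link's line, 100 mm from claw_pivot. The claw's lip, 6 mm thick and 30 mm wide, begins 4 mm beyond it and reaches 8.5 mm below it; the claw's roof is 4.5 mm above it. Axes as claw_pivot.
- keeper (a point): Centre of the steel keeper bar on the end cover, 8 mm thick, lying along the chamber's x with 44 mm free between its two posts, 116 mm above the table. Axes as the chamber. It moves with the cover.
- cover (a joint): Aluminium end cover, 130 x 36 x 72 mm, sliding along the chamber's y on guide rods, m: 0 = drawn shut on the gasket, about 0.012 = pushed open by its springs (2500 N/m, about 30 N when shut). The keeper is 80 mm + this value from the hinge.
- tape_roll_c (a point): Middle of a tape roll, 96 mm across, 45 mm high, standing loose on the table. Bystander.
- lens_c (a point): Middle of a loose black lens barrel, 60 mm across, 78 mm high, standing on the table. Bystander.
- screwdriver_c (a point): Loose screwdriver lying on the table, about its middle. Bystander.
- wood_block_c (a point): Middle of a loose wood block 120 x 70 x 40 mm. Bystander.

How it is judged:
By the outcome, as a careful person would: the job done as asked, in the order asked, and still so for the second after the job is handed in, with the robot touching nothing.
It also fails if it takes over 56 s, if anything falls off the work surface, if the arm or the gripper's body presses on something with over 40 N, if the wrist force passes 120 N, or if a joint passes its speed limit or range.

## Working session

There is one attempt and no reset: what is moved stays moved. The work goes in short steps, Python scripts to look and compute and a tool call to move; the robot and the scene stay as the last step left them, time stands still between calls to the robot, and variables do not carry over. Pictures are saved under pics/ and viewed, and the job is handed in when it is done.

Besides the shell and the picture viewer there is one more tool, called after ">>>" as name(argument=value, ...) on one line, values as JSON. apply_moves: Moves the arm, as the interface text tells. Its arguments: {"type":"object","properties":{"increments":{"type":"array"},"claw":{"type":"number"},"force":{"type":"number"}},"required":["increments"]}

```bash
mkdir -p pics; ls; cat > h.py <<'E'
import numpy as np, cv2
from bench import readout, vision
def grab(n,save=None):
    f=vision.grab_frame(n)
    if save: cv2.imwrite('pics/'+save+'.png',f['pixels'][:,:,::-1])
    np.savez('/tmp/%s.npz'%(save or n),**{k:np.asarray(v) for k,v in f.items()})
    return f
def load(s): return dict(np.load('/tmp/%s.npz'%s))
def RT(f): return cv2.Rodrigues(np.asarray(f['rvec'],float))[0],np.asarray(f['tvec'],float).ravel()
def pt(f,u,v,d=None):
    R,t=RT(f); d=f['range_z'][int(v),int(u)] if d is None else d
    r=np.linalg.inv(f['mtx'])@np.array([u,v,1.]); return R.T@(r*d-t)
def plane(f,u,v,z):
    R,t=RT(f); c=-R.T@t; r=R.T@(np.linalg.inv(f['mtx'])@np.array([u,v,1.])); return c+r*(z-c[2])/r[2]
def proj(f,p):
    return cv2.projectPoints(np.asarray(p,float).reshape(-1,3),np.asarray(f['rvec'],float),np.asarray(f['tvec'],float),f['mtx'],None)[0].reshape(-1,2)
def cloud(f):
    R,t=RT(f); H,W=f['range_z'].shape; u,v=np.meshgrid(np.arange(W),np.arange(H))
    r=np.stack([u,v,np.ones_like(u)],-1)@np.linalg.inv(f['mtx']).T
    return (r*f['range_z'][...,None]-t)@R
E
python3 - <<'E'
from h import *
print(readout.sense())
for n in ['side','top','wrist']:
    f=grab(n,n+'0'); R,t=RT(f); print(n,-R.T@t,R[2],f['mtx'][0,0])
E
```

```text
pics
{'clock': 0.0, 'qpos': array([ 1.16210343e+00,  2.64732756e-01,  1.60533215e+00,  9.34101072e-06,
        1.27369326e+00, -3.68822495e-02]), 'joint_vel': array([ 0.00021811,  0.00104144,  0.00101469, -0.00041972, -0.00256589,
        0.00036122]), 'tau': array([ 6.78417055e-04, -5.02123260e+01, -3.56869018e+01,  7.30331219e-02,
        2.94502534e-02, -1.79772887e-04]), 'ee_pos': array([0.24494268, 0.62824881, 0.23742434]), 'eef_rot': array([ 5.73760725e-04,  8.25622164e-01,  5.64222359e-01, -9.18245752e-04]), 'ft_force': array([ 0.03944979,  0.28500765, -0.4139683 ]), 'torque': array([-0.02953444, -0.03222097,  0.00382247]), 'gripper_width': 0.9998331549000989}
side [ 0.33105816 -0.82978794  0.88409066] [ 0.24253532  0.72704572 -0.64232479] 455.6536045933189
top [ 0.53713144 -0.02144219  1.6771401 ] [ 0.04289933  0.0197823  -0.99888353] 521.4940890840356
wrist [0.1692431  0.65724822 0.38404331] [ 0.2882115 -0.1146844 -0.9506743] 354.8381990680809
```

View pics/top0.png

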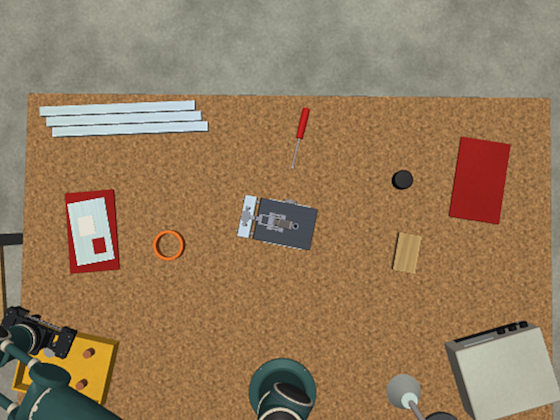

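View pics/side0.png

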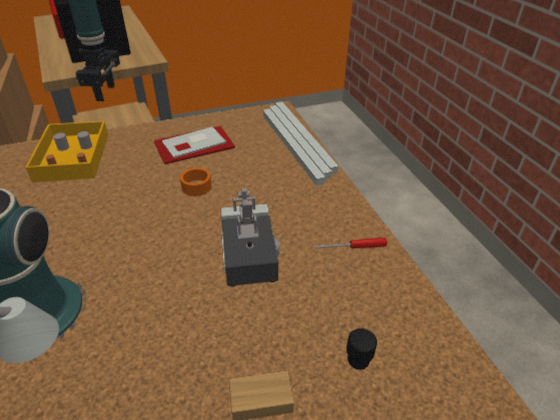

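View pics/wrist0.png

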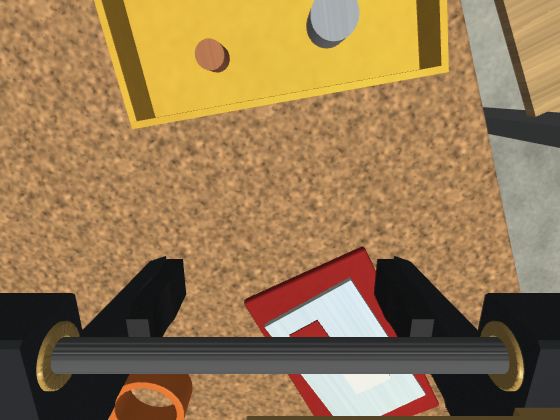

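The top view shows the chamber at about (285,224), with the cover on its left at (247,216). So chamber y runs roughly along world +y. The side view shows the latch at (246,215). Next I'll measure it.

```bash
python3 - <<'E'
from h import *
f=load('top0'); P=cloud(f)
im=f['pixels'][:,:,::-1]
c=im[185:260,225:330]; cv2.imwrite('pics/topz.png',cv2.resize(c,None,fx=7,fy=7,interpolation=cv2.INTER_CUBIC))
g=load('side0'); c=g['pixels'][180:290,205:295,::-1]; cv2.imwrite('pics/sidez.png',cv2.resize(c,None,fx=5,fy=5,interpolation=cv2.INTER_CUBIC))
# dark top face
hsv=cv2.cvtColor(im,cv2.COLOR_BGR2HSV)
z=P[...,2]
m=((abs(z-0.08)<0.006)&(hsv[...,1]<90)&(hsv[...,2]<95)).astype(np.uint8)
m[:185]=0;m[262:]=0;m[:,:225]=0;m[:,330:]=0
pts=P[m>0]; print(len(pts),np.median(pts[:,2]))
r=cv2.minAreaRect((pts[:,:2]*1000).astype(np.float32)); print(r,cv2.boxPoints(r))
m2=((abs(z-0.072)<0.006)&(hsv[...,2]>150)&(hsv[...,1]<60)).astype(np.uint8)
m2[:185]=0;m2[262:]=0;m2[:,:225]=0;m2[:,265:]=0
pts=P[m2>0]; print(len(pts),np.median(pts[:,2])); r=cv2.minAreaRect((pts[:,:2]*1000).astype(np.float32)); print(r,cv2.boxPoints(r))
E
```

```text
1680 0.07934334393591064
((536.2327880859375, 11.132621765136719), (204.00050354003906, 127.38058471679688), 79.61196899414062) [[ 455.1944    -77.711525]
 [ 580.4871   -100.679985]
 [ 617.2712     99.97677 ]
 [ 491.97845   122.94523 ]]
136 0.07548517859497869
((556.3880615234375, 115.71658325195312), (34.56196212768555, 128.7559051513672), 79.06780242919922) [[489.90112  110.95831 ]
 [616.32043   86.540115]
 [622.875    120.47485 ]
 [496.4557   144.89305 ]]
```

View pics/topz.png

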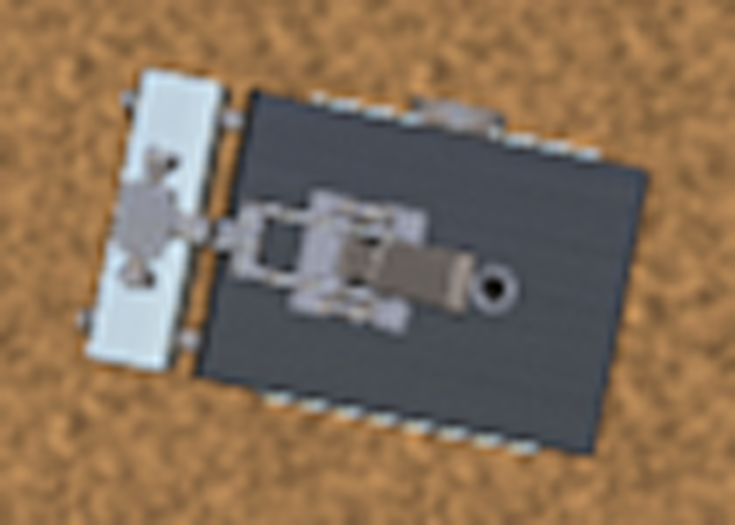

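View pics/sidez.png

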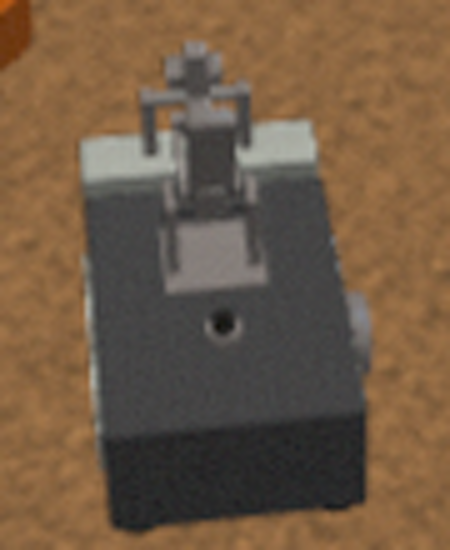

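```bash
cat >> h.py <<'E'
def save_fr(o,yaw): np.savez('/tmp/fr.npz',o=o,yaw=yaw)
def fr():
    d=np.load('/tmp/fr.npz'); a=float(d['yaw']); x=np.array([np.cos(a),np.sin(a),0]); y=np.array([-np.sin(a),np.cos(a),0])
    return d['o'],np.stack([x,y,[0,0,1.]],1),a
def toC(p): o,R,a=fr(); return (np.asarray(p)-o)@R
def toW(p): o,R,a=fr(); return o+np.asarray(p)@R.T
E
python3 - <<'E'
from h import *
f=load('top0')
q=np.array([(252,90),(650,172),(595,453),(197,375)],float)/7-0.43+[225,185]
W=np.array([plane(f,u,v,0.08) for u,v in q]); print(W.round(4))
# c0:(+x,+y) c1:(+x,-y) c2:(-x,-y) c3:(-x,+y)
yv=(W[0]-W[1]+W[3]-W[2]);xv=(W[0]-W[3]+W[1]-W[2])
print(np.linalg.norm(yv)/2,np.linalg.norm(xv)/2)
a1=np.arctan2(-yv[0],yv[1]);a2=np.arctan2(xv[1],xv[0]);print(a1,a2)
a=(a1*1.4+a2)/2.4
c=W.mean(0); yh=np.array([-np.sin(a),np.cos(a),0]); o=c+yh*0.029; o[2]=0
save_fr(o,a); print(o,a)
s=(np.array([493,289])/7-.43+[225,185]); print('stop',toC(plane(f,*s,0.10)))
# tool current yaw
from scipy.spatial.transform import Rotation as Ro
qq=readout.sense()['eef_rot']; M=Ro.from_quat([*qq[1:],qq[0]]).as_matrix(); print(M.round(3))
P=toC(cloud(f).reshape(-1,3)); k=(abs(P[:,0])<.03)&(P[:,1]>-.1)&(P[:,1]<.12)&(P[:,2]>.1)
b=P[k]; b=b[np.argsort(b[:,1])]; print((b*1000).round(0).astype(int).tolist()) if len(b)<400 else print(len(b))
E
```

```text
[[ 0.6127  0.0729  0.08  ]
 [ 0.5791 -0.1018  0.08  ]
 [ 0.4563 -0.0792  0.08  ]
 [ 0.4877  0.095   0.08  ]]
0.17742751703016738 0.12589824630147764
-0.18451637618273964 -0.17881128821083622
[0.53922304 0.02524428 0.        ] -0.18213925619444654
stop [-0.00115676 -0.06013922  0.1       ]
[[ 0.363  0.932 -0.001]
 [ 0.932 -0.363 -0.002]
 [-0.002 -0.    -1.   ]]
1434
```

```bash
cat >> h.py <<'E'
from scipy.spatial.transform import Rotation as Ro
def tool():
    s=readout.sense(); q=s['eef_rot']; return s,np.array(s['ee_pos']),Ro.from_quat([*q[1:],q[0]]).as_matrix()
def go(pC):
    s,p,M=tool(); o,R,a=fr()
    d=toW(pC)-p; print('tool delta mm',(M.T@d*1000).round(1)); 
    xr=M[:,0]; print('turn deg needed', np.degrees(np.arctan2(xr[1],xr[0])-a).round(2), 'tcpC',(toC(p)*1000).round(1),'F',(np.array(s['ft_force'])@R).round(2),'t',s['clock'],'w',s['gripper_width'])
    print('tool z in C',(M[:,2]@R).round(4))
E
python3 - <<'E'
from h import *
go([0,.06,.30])
E
```

```text
tool delta mm [-396.2  481.9  -61.6]
turn deg needed 79.14 tcpC [-398.6  539.9  237.7] F [-0.23  0.02  0.87] t 0.15 w 1.000647320434235
tool z in C [-4.0e-04 -1.7e-03 -1.0e+00]
```

>>> apply_moves(increments=[{"tz": -0.031}, {"tz": -0.031}, {"tx": -0.0283, "ty": 0.0344}, {"tx": -0.0283, "ty": 0.0344}, {"tx": -0.0283, "ty": 0.0344}, {"tx": -0.0283, "ty": 0.0344}, {"tx": -0.0283, "ty": 0.0344}, {"tx": -0.0283, "ty": 0.0344}, {"tx": -0.0283, "ty": 0.0344}, {"tx": -0.0283, "ty": 0.0344}, {"tx": -0.0283, "ty": 0.0344}, {"tx": -0.0283, "ty": 0.0344}, {"tx": -0.0283, "ty": 0.0344}, {"tx": -0.0283, "ty": 0.0344}, {"tx": -0.0283, "ty": 0.0344}, {"tx": -0.0283, "ty": 0.0344}], claw=0.45, force=15)

```text
invalid input at $.increments[0]: expected keys tx, ty, tz, turn
```

>>> apply_moves(increments=[{"turn": 7.91}, {"turn": 7.91}, {"turn": 7.91}, {"turn": 7.91}, {"turn": 7.91}, {"turn": 7.91}, {"turn": 7.91}, {"turn": 7.91}, {"turn": 7.91}, {"turn": 7.95}, {}])

```text
invalid input at $.increments[0]: expected keys tx, ty, tz, turn
```

```bash
python3 - <<'E'
from h import *
go([0,.06,.30])
f=grab('wrist','wrist1')
E
```

```text
tool delta mm [-396.2  481.9  -61.6]
turn deg needed 79.14 tcpC [-398.6  539.9  237.7] F [-0.23  0.02  0.87] t 0.15 w 1.000647320434235
tool z in C [-4.0e-04 -1.7e-03 -1.0e+00]
```

View pics/wrist1.png

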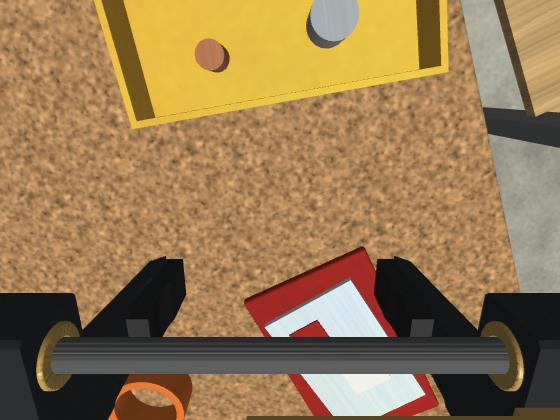

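All keys are required in every row.

>>> apply_moves(increments=[{"tx": 0, "ty": 0, "tz": -0.031, "turn": 0}, {"tx": 0, "ty": 0, "tz": -0.031, "turn": 0}, {"tx": -0.0283, "ty": 0.0344, "tz": 0, "turn": 0}, {"tx": -0.0283, "ty": 0.0344, "tz": 0, "turn": 0}, {"tx": -0.0283, "ty": 0.0344, "tz": 0, "turn": 0}, {"tx": -0.0283, "ty": 0.0344, "tz": 0, "turn": 0}, {"tx": -0.0283, "ty": 0.0344, "tz": 0, "turn": 0}, {"tx": -0.0283, "ty": 0.0344, "tz": 0, "turn": 0}, {"tx": -0.0283, "ty": 0.0344, "tz": 0, "turn": 0}, {"tx": -0.0283, "ty": 0.0344, "tz": 0, "turn": 0}, {"tx": -0.0283, "ty": 0.0344, "tz": 0, "turn": 0}, {"tx": -0.0283, "ty": 0.0344, "tz": 0, "turn": 0}, {"tx": -0.0283, "ty": 0.0344, "tz": 0, "turn": 0}, {"tx": -0.0283, "ty": 0.0344, "tz": 0, "turn": 0}, {"tx": -0.0283, "ty": 0.0344, "tz": 0, "turn": 0}, {"tx": -0.0283, "ty": 0.0344, "tz": 0, "turn": 0}], claw=0.45, force=15)

```text
clock: 1.8
ee_pos: [0.5504, 0.083, 0.3007]
eef_rot: [-0.0, 0.826, 0.564, 0.0]
ft_force: [0.1, 1.2, 0.1]
gripper_width: 0.453
```

>>> apply_moves(increments=[{"tx": 0, "ty": 0, "tz": 0, "turn": 7.91}, {"tx": 0, "ty": 0, "tz": 0, "turn": 7.91}, {"tx": 0, "ty": 0, "tz": 0, "turn": 7.91}, {"tx": 0, "ty": 0, "tz": 0, "turn": 7.91}, {"tx": 0, "ty": 0, "tz": 0, "turn": 7.91}, {"tx": 0, "ty": 0, "tz": 0, "turn": 7.91}, {"tx": 0, "ty": 0, "tz": 0, "turn": 7.91}, {"tx": 0, "ty": 0, "tz": 0, "turn": 7.91}, {"tx": 0, "ty": 0, "tz": 0, "turn": 7.91}, {"tx": 0, "ty": 0, "tz": 0, "turn": 7.95}, {"tx": 0, "ty": 0, "tz": 0, "turn": 0}])

```text
clock: 2.9
ee_pos: [0.5498, 0.0848, 0.3005]
eef_rot: [0.0, 0.996, -0.091, -0.0]
ft_force: [0.2, -0.0, -0.9]
gripper_width: 0.454
```

```bash
python3 - <<'E'
from h import *
go([0,.06,.30])
f=grab('wrist','wrist1')
E
```

```text
tool delta mm [0.4 0.4 0.5]
turn deg needed -0.03 tcpC [ -0.4  60.4 300.5] F [ 0.15  0.03 -0.85] t 2.9 w 0.4539375002907776
tool z in C [-3.e-04 -1.e-04 -1.e+00]
```

View pics/wrist1.png

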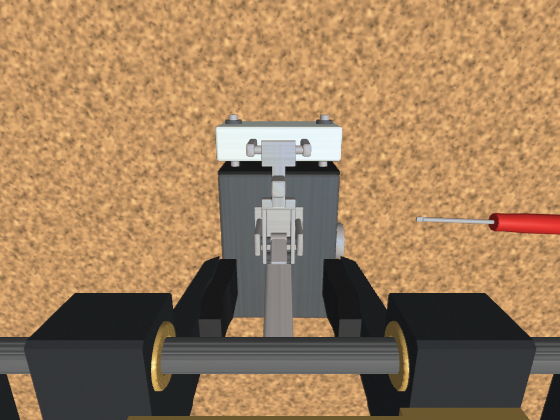

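The wrist view shows the claw head on the keeper at (278,152), the neck and tab at (278,185), the lever's foot at (279,240), and the handle leaning back towards (278,330). Next I'll get points from depth.

```bash
python3 - <<'E'
from h import *
f=load('wrist1'); P=toC(cloud(f).reshape(-1,3)).reshape(420,560,3)*1000
c=f['pixels'][110:340,200:360,::-1]; cv2.imwrite('pics/w1z.png',cv2.resize(c,None,fx=3.5,fy=2.6,interpolation=cv2.INTER_CUBIC))
for v in range(122,336,4): print(v,[tuple(P[v,u].round(0).astype(int)) for u in (268,278,286)])
print('cheeks row 245',[(u,*P[245,u].round(0).astype(int)) for u in range(250,308,3)])
print('head row 152',[(u,*P[152,u].round(0).astype(int)) for u in range(246,312,3)])
print('tab row 185',[(u,*P[185,u].round(0).astype(int)) for u in range(264,292,2)])
print('box row 280/215',[(u,*P[215,u].round(0).astype(int)) for u in (220,222,224,336,338,340,342)])
R,t=RT(f); print('cam',toC(-R.T@t))
E
```

```text
122 [(np.int64(-14), np.int64(109), np.int64(31)), (np.int64(-3), np.int64(108), np.int64(31)), (np.int64(6), np.int64(108), np.int64(29))]
126 [(np.int64(-13), np.int64(108), np.int64(79)), (np.int64(-3), np.int64(108), np.int64(77)), (np.int64(6), np.int64(108), np.int64(78))]
130 [(np.int64(-13), np.int64(104), np.int64(80)), (np.int64(-3), np.int64(104), np.int64(80)), (np.int64(5), np.int64(104), np.int64(81))]
134 [(np.int64(-13), np.int64(100), np.int64(81)), (np.int64(-3), np.int64(100), np.int64(81)), (np.int64(5), np.int64(101), np.int64(81))]
138 [(np.int64(-13), np.int64(96), np.int64(80)), (np.int64(-3), np.int64(96), np.int64(81)), (np.int64(6), np.int64(96), np.int64(81))]
142 [(np.int64(-11), np.int64(100), np.int64(138)), (np.int64(-2), np.int64(100), np.int64(138)), (np.int64(5), np.int64(100), np.int64(138))]
146 [(np.int64(-11), np.int64(97), np.int64(139)), (np.int64(-2), np.int64(97), np.int64(139)), (np.int64(5), np.int64(97), np.int64(139))]
150 [(np.int64(-11), np.int64(93), np.int64(139)), (np.int64(-2), np.int64(93), np.int64(139)), (np.int64(5), np.int64(9
[... 9016 characters left out ...]
(280, np.int64(-1), np.int64(70), np.int64(169)), (282, np.int64(1), np.int64(69), np.int64(169)), (284, np.int64(3), np.int64(69), np.int64(167)), (286, np.int64(-1), np.int64(140), np.int64(447)), (288, np.int64(8), np.int64(47), np.int64(80)), (290, np.int64(10), np.int64(47), np.int64(79))]
box row 280/215 [(220, np.int64(-66), np.int64(13), np.int64(80)), (222, np.int64(-64), np.int64(13), np.int64(81)), (224, np.int64(-62), np.int64(13), np.int64(80)), (336, np.int64(61), np.int64(12), np.int64(78)), (338, np.int64(77), np.int64(-15), np.int64(0)), (340, np.int64(79), np.int64(-14), np.int64(1)), (342, np.int64(82), np.int64(-15), np.int64(0))]
cam [-0.00072466  0.1404918   0.44700092]
```

View pics/w1z.png

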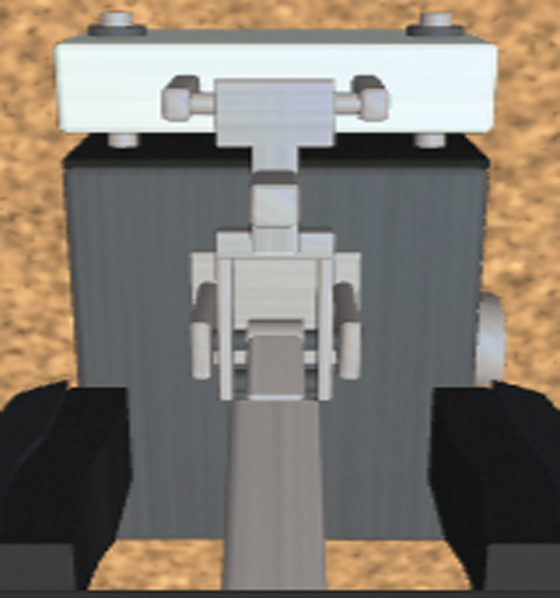

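>>> apply_moves(increments=[{"tx": -0.0015, "ty": -0.0076, "tz": 0, "turn": 0}, {"tx": 0, "ty": 0, "tz": 0.03, "turn": 0}, {"tx": 0, "ty": 0, "tz": 0.03, "turn": 0}, {"tx": 0, "ty": 0, "tz": 0.03, "turn": 0}, {"tx": 0, "ty": 0, "tz": 0.025, "turn": 0}, {"tx": 0, "ty": 0, "tz": 0.015, "turn": 0}, {"tx": 0, "ty": 0, "tz": 0.01, "turn": 0}, {"tx": 0, "ty": 0, "tz": 0, "turn": 0}])

```text
clock: 3.75
ee_pos: [0.5492, 0.0927, 0.1596]
eef_rot: [0.0, 0.996, -0.091, -0.001]
ft_force: [0.2, 0.1, 0.0]
gripper_width: 0.452
```

```bash
python3 - <<'E'
from h import *
f=grab('wrist','wrist2')
P=toC(cloud(f).reshape(-1,3)).reshape(420,560,3)*1000
k=(P[...,2]>150)&(P[...,2]<185)&(abs(P[...,0]+2)<14)&(P[...,1]>40)&(P[...,1]<100)
v,u=np.where(k); print(len(u)); 
if len(u): print(P[k].min(0).round(1),P[k].max(0).round(1),np.median(P[k],0).round(1))
go([-.0018,.068,.142])
E
```

```text
1099
[ -8.3  59.  150.1] [  3.7  73.7 169.9] [ -2.3  70.  167.2]
tool delta mm [-0.2  0.3 18.8]
turn deg needed 0.03 tcpC [ -1.6  68.3 160.8] F [ 0.3   0.15 -0.33] t 3.8 w 0.44831407368974197
tool z in C [-1.e-04  0.e+00 -1.e+00]
```

View pics/wrist2.png

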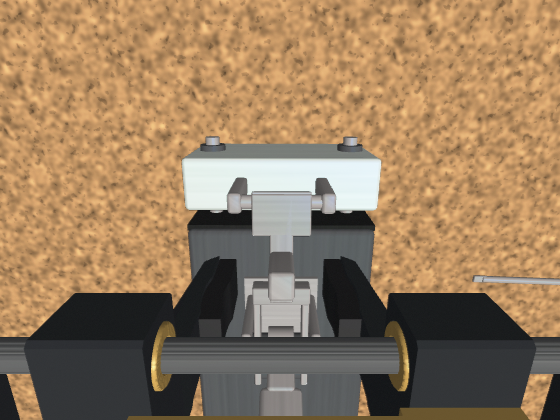

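The wrist view shows the tab at (282,272), between the fingers at (218,290) and (342,290). I'll lower the last 18 mm and pinch.

>>> apply_moves(increments=[{"tx": -0.0004, "ty": 0, "tz": 0.01, "turn": 0}, {"tx": 0, "ty": 0, "tz": 0.0085, "turn": 0}, {"tx": 0, "ty": 0, "tz": 0, "turn": 0}])

```text
clock: 4.1
ee_pos: [0.5487, 0.0925, 0.1411]
eef_rot: [0.0, 0.996, -0.091, -0.001]
ft_force: [-0.1, -1.2, -0.0]
gripper_width: 0.449
```

>>> apply_moves(increments=[{"tx": 0, "ty": 0, "tz": 0, "turn": 0}, {"tx": 0, "ty": 0, "tz": 0, "turn": 0}, {"tx": 0, "ty": 0, "tz": 0, "turn": 0}, {"tx": 0, "ty": 0, "tz": 0, "turn": 0}, {"tx": 0, "ty": 0, "tz": 0, "turn": 0}, {"tx": 0, "ty": 0, "tz": 0, "turn": 0}], claw=0, force=12)

```text
clock: 4.7
ee_pos: [0.5498, 0.0926, 0.1426]
eef_rot: [-0.0, 0.996, -0.091, 0.0]
ft_force: [0.2, -0.1, 1.3]
gripper_width: 0.134
```

```bash
python3 - <<'E'
from h import *
go([-.0018,.068,.142])
E
```

```text
tool delta mm [-0.   0.2  0.6]
turn deg needed -0.01 tcpC [ -1.8  68.2 142.6] F [ 0.18 -0.03  1.31] t 4.7 w 0.13397798519416065
tool z in C [ 8.e-04  2.e-04 -1.e+00]
```

Width 0.134 × 88 mm = 11.8 mm, so the tab is held. Next: lift, pull towards the cover, lower behind the bar.

>>> apply_moves(increments=[{"tx": 0, "ty": 0, "tz": -0.004, "turn": 0}, {"tx": 0, "ty": 0, "tz": -0.004, "turn": 0}, {"tx": 0, "ty": -0.002, "tz": 0, "turn": 0}, {"tx": 0, "ty": -0.002, "tz": 0, "turn": 0}, {"tx": 0, "ty": -0.002, "tz": 0, "turn": 0}, {"tx": 0, "ty": -0.0025, "tz": 0, "turn": 0}, {"tx": 0, "ty": 0, "tz": 0, "turn": 0}])

```text
clock: 5.4
ee_pos: [0.5514, 0.1016, 0.1505]
eef_rot: [-0.0, 0.996, -0.091, 0.0]
ft_force: [2.0, -2.1, 0.3]
gripper_width: 0.134
```

```bash
python3 - <<'E'
from h import *
go([-.0018,.0765,.150])
f=grab('wrist','wrist3')
P=toC(cloud(f).reshape(-1,3)).reshape(420,560,3)*1000
# head top & bar
k=(P[...,2]>124)&(P[...,2]<175)&(abs(P[...,0]+2)<20)&(P[...,1]>82)&(P[...,1]<125)
print(P[k].min(0).round(1),P[k].max(0).round(1))
k=(P[...,2]>112)&(P[...,2]<126)&(abs(abs(P[...,0]+2)-18.5)<2)&(P[...,1]>70)&(P[...,1]<125)
print('bar',P[k].min(0).round(1),P[k].max(0).round(1))
f=grab('side','side3'); c=f['pixels'][170:290,195:305,::-1]; cv2.imwrite('pics/side3z.png',cv2.resize(c,None,fx=5,fy=5,interpolation=cv2.INTER_CUBIC))
E
```

```text
tool delta mm [0.1 0.8 0.5]
turn deg needed 0.01 tcpC [ -1.9  77.3 150.5] F [ 2.38 -1.73  0.33] t 5.4 w 0.13362896841024954
tool z in C [ 6.e-04  8.e-04 -1.e+00]
[-22.   82.  129.7] [ 18.  111.7 175. ]
bar [-22.5  87.3 116.6] [ 18.5  94.5 121.7]
```

View pics/wrist3.png

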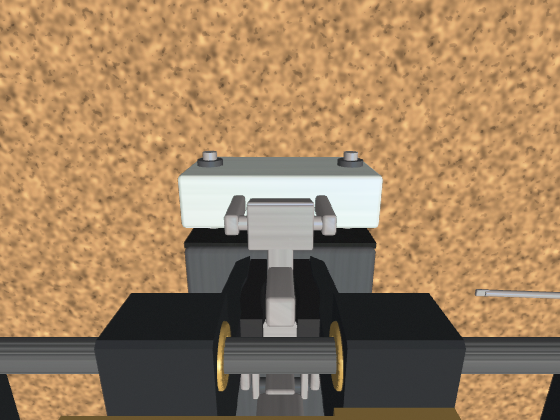

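View pics/side3z.png

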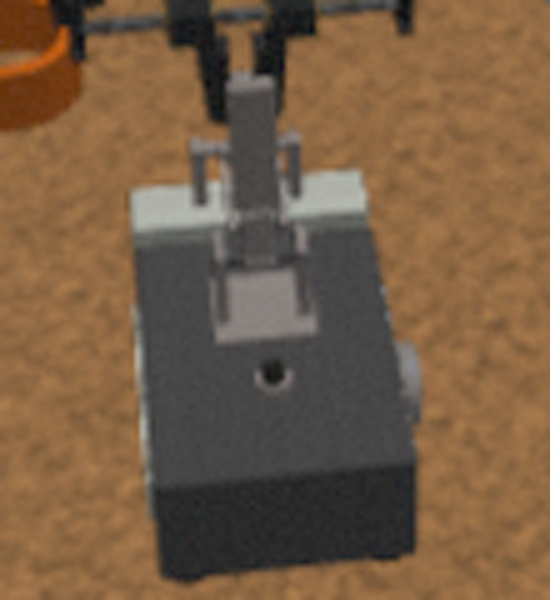

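The head's far end is now about 17 mm beyond the bar's far edge in my depth readings. The lip is 6 mm thick, so it has cleared the bar, and the lever is near upright. Lowering.

>>> apply_moves(increments=[{"tx": 0, "ty": -0.001, "tz": 0.0035, "turn": 0}, {"tx": 0, "ty": -0.001, "tz": 0.0035, "turn": 0}, {"tx": 0, "ty": -0.001, "tz": 0.0035, "turn": 0}, {"tx": 0, "ty": -0.001, "tz": 0.0035, "turn": 0}, {"tx": 0, "ty": -0.001, "tz": 0.0025, "turn": 0}, {"tx": 0, "ty": 0, "tz": 0, "turn": 0}])

```text
clock: 6.1
ee_pos: [0.5521, 0.1059, 0.1333]
eef_rot: [0.0, 0.996, -0.091, 0.0]
ft_force: [2.8, -2.1, 0.3]
gripper_width: 0.138
```

```bash
python3 - <<'E'
from h import *
go([-.0018,.0817,.1335])
f=grab('wrist','wrist4')
P=toC(cloud(f).reshape(-1,3)).reshape(420,560,3)*1000
k=(P[...,2]>120)&(P[...,2]<175)&(abs(P[...,0]+2)<11)&(P[...,1]>82)&(P[...,1]<125)
b=P[k]; b=b[np.argsort(b[:,1])]; print(b[::len(b)//15].round(1).tolist())
E
```

```text
tool delta mm [ 0.1 -0.1 -0.2]
turn deg needed -0.0 tcpC [ -1.9  81.6 133.3] F [ 3.14 -1.58  0.34] t 6.1 w 0.13792310953084447
tool z in C [ 2.e-04 -1.e-04 -1.e+00]
[[-8.4, 82.0, 143.3], [-5.5, 83.6, 136.3], [3.8, 85.1, 154.0], [1.8, 86.3, 150.7], [4.4, 87.7, 157.6], [5.0, 89.6, 166.2], [-11.7, 89.8, 172.9], [-10.2, 90.0, 140.1], [7.3, 90.3, 165.4], [-0.9, 92.5, 127.7], [-6.9, 95.7, 128.0], [-10.2, 99.1, 125.3], [4.7, 102.3, 124.6], [-10.6, 105.6, 125.5], [2.3, 108.8, 124.8], [-1.3, 111.8, 123.6]]
```

View pics/wrist4.png

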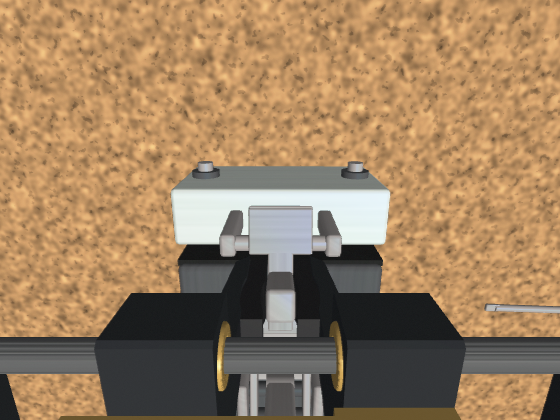

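The wrist view shows the claw head at (280,228), now over the bar and lower: its top is at about 127 mm, against 139 mm at the start. It's hooked behind the bar. Releasing and rising.

>>> apply_moves(increments=[{"tx": 0, "ty": 0, "tz": 0, "turn": 0}, {"tx": 0, "ty": 0, "tz": 0, "turn": 0}, {"tx": 0, "ty": 0, "tz": 0, "turn": 0}, {"tx": 0, "ty": 0, "tz": 0, "turn": 0}, {"tx": 0, "ty": 0, "tz": -0.005, "turn": 0}, {"tx": 0, "ty": 0, "tz": -0.015, "turn": 0}, {"tx": 0, "ty": 0, "tz": -0.03, "turn": 0}, {"tx": 0, "ty": 0, "tz": -0.03, "turn": 0}, {"tx": 0, "ty": 0, "tz": -0.03, "turn": 0}, {"tx": 0, "ty": 0, "tz": 0, "turn": 0}], claw=0.4)

```text
clock: 7.15
ee_pos: [0.5554, 0.1065, 0.2508]
eef_rot: [-0.001, 0.996, -0.091, 0.005]
ft_force: [0.5, 0.2, 0.4]
gripper_width: 0.398
```

```bash
python3 - <<'E'
from h import *
go([-.0018,.0817,.25])
f=grab('wrist','wrist5')
P=toC(cloud(f).reshape(-1,3)).reshape(420,560,3)*1000
k=(P[...,2]>120)&(P[...,2]<160)&(abs(P[...,0]+2)<11)&(P[...,1]>76)&(P[...,1]<125)
b=P[k]; b=b[np.argsort(b[:,1])]; print(b[::len(b)//12].round(1).tolist())
k=(P[...,2]>140)&(P[...,2]<235)&(abs(P[...,0]+2)<9)&(P[...,1]>-60)&(P[...,1]<50)
b=P[k]; b=b[np.argsort(b[:,2])]; print(b[::len(b)//20].round(1).tolist())
f=grab('side','side5'); c=f['pixels'][170:290,195:305,::-1]; cv2.imwrite('pics/side5z.png',cv2.resize(c,None,fx=5,fy=5,interpolation=cv2.INTER_CUBIC))
E
```

```text
tool delta mm [-3.   1.1  0.8]
turn deg needed -0.01 tcpC [  1.2  82.8 250.8] F [0.43 0.24 0.37] t 7.15 w 0.39774525174658715
tool z in C [ 0.0105  0.0037 -0.9999]
[[0.4, 76.1, 157.4], [-1.0, 80.6, 157.3], [-8.1, 83.2, 128.1], [1.4, 85.5, 127.4], [-3.1, 87.7, 155.9], [8.5, 91.1, 127.1], [-2.5, 94.0, 125.8], [-1.7, 97.1, 125.1], [3.0, 100.0, 123.9], [-11.9, 102.9, 122.3], [-1.7, 105.7, 124.0], [0.7, 108.6, 122.9], [0.7, 111.4, 121.0]]
[[-9.5, 7.8, 140.1], [0.4, 8.9, 145.1], [-4.5, 7.1, 148.2], [-5.2, 6.2, 151.1], [0.3, 6.9, 155.1], [-2.0, 7.5, 158.8], [-2.8, 8.4, 162.8], [-0.5, 9.0, 166.5], [-4.2, 8.6, 169.7], [4.6, 8.4, 173.4], [-2.0, 9.7, 176.3], [-4.1, 10.2, 179.4], [-8.4, 10.0, 182.7], [-2.0, 10.1, 185.2], [0.8, 11.0, 188.7], [-9.5, 11.1, 191.0], [0.1, 11.4, 193.7], [-8.0, 11.0, 196.3], [-2.6, 11.9, 198.6], [5.3, 12.3, 201.2], [-2.6, 12.5, 203.4]]
```

View pics/wrist5.png

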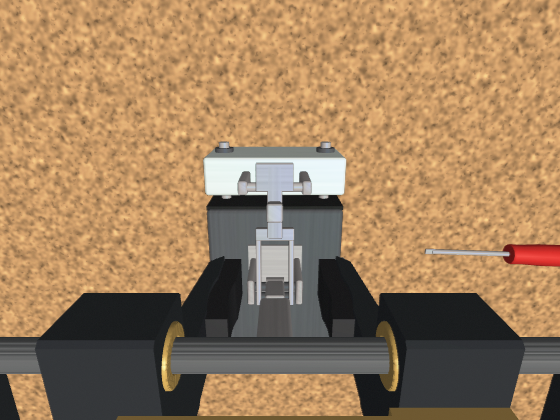

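View pics/side5z.png

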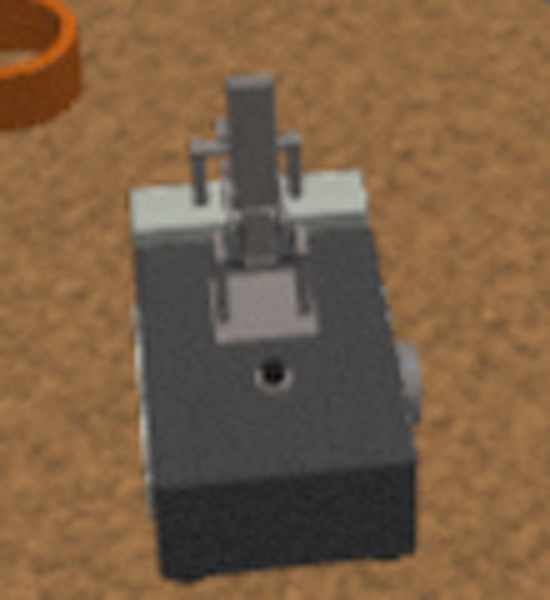

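Hooked: the head top is level with the bar and the lever leans about −0.12 rad. Next I'll shut the fingers and go in front of the handle.

>>> apply_moves(increments=[{"tx": 0, "ty": 0, "tz": 0, "turn": 0}, {"tx": 0, "ty": 0.016, "tz": 0, "turn": 0}, {"tx": 0, "ty": 0.016, "tz": 0, "turn": 0}, {"tx": 0, "ty": 0.016, "tz": 0, "turn": 0}, {"tx": 0, "ty": 0, "tz": 0.02, "turn": 0}, {"tx": 0, "ty": 0, "tz": 0.02, "turn": 0}, {"tx": 0, "ty": 0, "tz": 0.017, "turn": 0}, {"tx": 0, "ty": 0, "tz": 0, "turn": 0}, {"tx": 0, "ty": 0, "tz": 0, "turn": 0}], claw=0)

```text
clock: 8.15
ee_pos: [0.5428, 0.0577, 0.1865]
eef_rot: [0.0, 0.996, -0.092, -0.001]
ft_force: [-1.2, -0.2, 0.1]
gripper_width: 0.004
```

```bash
python3 - <<'E'
from h import *
go([-.0018,.034,.193])
f=grab('wrist','wrist6')
E
```

```text
tool delta mm [ 0.5 -1.4 -6.5]
turn deg needed -0.06 tcpC [ -2.3  32.6 186.5] F [-1.1  -0.41  0.06] t 8.15 w 0.004030425032446278
tool z in C [-1.e-03 -4.e-04 -1.e+00]
```

View pics/wrist6.png

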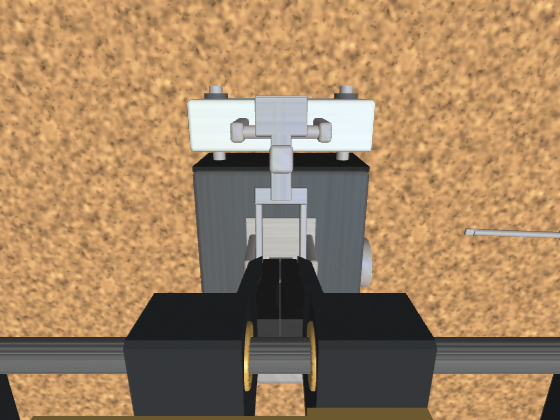

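The wrist view shows the shut fingers at (281,290), in front of the upright handle, with the claw at (281,115) over the bar. Now the swing.

>>> apply_moves(increments=[{"tx": 0.0003, "ty": 0, "tz": -0.007, "turn": 0}, {"tx": 0, "ty": 0.0045, "tz": -0.0075, "turn": 0}, {"tx": 0, "ty": 0.005, "tz": 0, "turn": 0}, {"tx": 0, "ty": 0.005, "tz": 0, "turn": 0}, {"tx": 0, "ty": 0.005, "tz": 0, "turn": 0}, {"tx": 0, "ty": 0.0057, "tz": 0.0002, "turn": 0}, {"tx": 0, "ty": 0.0057, "tz": 0.0002, "turn": 0}, {"tx": 0, "ty": 0.0057, "tz": 0.0002, "turn": 0}, {"tx": 0, "ty": 0.0055, "tz": 0.0014, "turn": 0}, {"tx": 0, "ty": 0.0055, "tz": 0.0014, "turn": 0}, {"tx": 0, "ty": 0.0055, "tz": 0.0014, "turn": 0}])

```text
clock: 9.3
ee_pos: [0.5337, 0.0061, 0.1961]
eef_rot: [-0.0, 0.996, -0.091, -0.0]
ft_force: [0.5, 1.3, -0.8]
gripper_width: 0.002
```

```bash
python3 - <<'E'
from h import *
go([-.0018,-.0205,.1962])
f=grab('wrist','wrist7')
f=grab('side','side7'); c=f['pixels'][170:290,195:305,::-1]; cv2.imwrite('pics/side7z.png',cv2.resize(c,None,fx=5,fy=5,interpolation=cv2.INTER_CUBIC))
E
```

```text
tool delta mm [ 0.2  0.7 -0.1]
turn deg needed -0.02 tcpC [ -2.  -19.8 196.1] F [ 0.31  1.34 -0.76] t 9.3 w 0.0016762973791778783
tool z in C [-5.e-04  4.e-04 -1.e+00]
```

View pics/side7z.png

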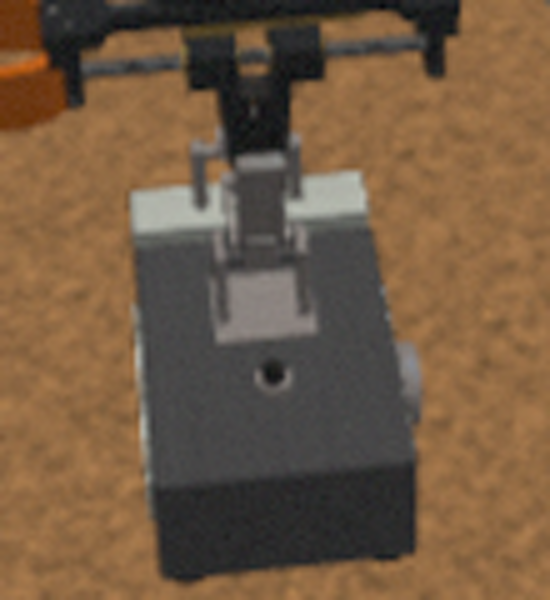

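View pics/wrist7.png

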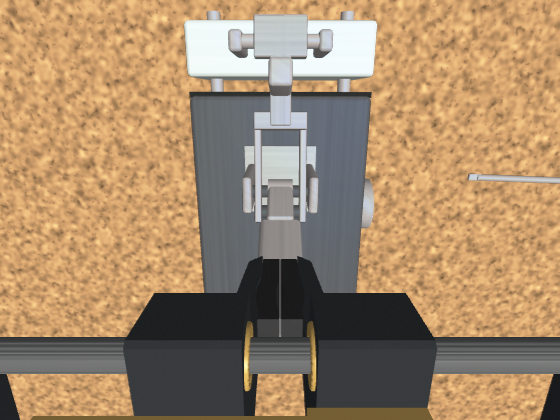

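The lever is swinging under the fingers, and the wrist view shows the claw at (280,36) still over the bar at (280,40). First I'll check from depth that the claw is still hooked.

```bash
python3 - <<'E'
from h import *
f=load('wrist7')
P=toC(cloud(f).reshape(-1,3)).reshape(420,560,3)*1000
k=(P[...,2]>120)&(P[...,2]<160)&(abs(P[...,0]+2)<11)&(P[...,1]>72)&(P[...,1]<125)
b=P[k]; b=b[np.argsort(b[:,1])]; print(b[::len(b)//12].round(0).tolist())
for u in (240,): 
  b=P[10:90,238]; print(b[::4].round(0).tolist())
E
```

```text
[[3.0, 72.0, 158.0], [-1.0, 75.0, 156.0], [-2.0, 80.0, 130.0], [-4.0, 82.0, 128.0], [-3.0, 84.0, 128.0], [2.0, 86.0, 127.0], [6.0, 89.0, 126.0], [-12.0, 91.0, 125.0], [-4.0, 93.0, 127.0], [3.0, 95.0, 126.0], [1.0, 97.0, 125.0], [3.0, 99.0, 124.0], [7.0, 102.0, 122.0]]
[[-38.0, 128.0, 0.0], [-38.0, 125.0, 0.0], [-39.0, 122.0, -0.0], [-30.0, 105.0, 80.0], [-30.0, 102.0, 81.0], [-26.0, 94.0, 120.0], [-26.0, 92.0, 120.0], [-26.0, 90.0, 121.0], [-26.0, 88.0, 122.0], [-26.0, 86.0, 121.0], [-26.0, 84.0, 121.0], [-28.0, 83.0, 104.0], [-31.0, 83.0, 80.0], [-31.0, 80.0, 79.0], [-31.0, 78.0, 80.0], [-31.0, 75.0, 81.0], [-31.0, 73.0, 80.0], [-35.0, 71.0, 51.0], [-41.0, 70.0, -1.0], [-40.0, 66.0, 1.0]]
```

Still hooked (head top about 126 mm, end at y ≈ 102–104). On with the swing.

>>> apply_moves(increments=[{"tx": 0, "ty": 0.0051, "tz": 0.0024, "turn": 0}, {"tx": 0, "ty": 0.0051, "tz": 0.0024, "turn": 0}, {"tx": 0, "ty": 0.0051, "tz": 0.0024, "turn": 0}, {"tx": 0, "ty": 0.0045, "tz": 0.0034, "turn": 0}, {"tx": 0, "ty": 0.0045, "tz": 0.0034, "turn": 0}, {"tx": 0, "ty": 0.0045, "tz": 0.0034, "turn": 0}, {"tx": 0, "ty": 0.0038, "tz": 0.0042, "turn": 0}, {"tx": 0, "ty": 0.0038, "tz": 0.0042, "turn": 0}, {"tx": 0, "ty": 0.0038, "tz": 0.0042, "turn": 0}])

```text
clock: 10.3
ee_pos: [0.5265, -0.0333, 0.166]
eef_rot: [-0.0, 0.996, -0.091, -0.0]
ft_force: [-0.5, 3.2, 1.1]
gripper_width: 0.007
```

```bash
python3 - <<'E'
from h import *
go([-.0018,-.0608,.1661])
E
```

```text
tool delta mm [ 0.1  0.9 -0.1]
turn deg needed -0.01 tcpC [ -1.9 -59.9 166. ] F [-1.03  3.07  1.08] t 10.3 w 0.007270362269252268
tool z in C [-1.e-04  2.e-04 -1.e+00]
```

>>> apply_moves(increments=[{"tx": 0, "ty": 0.0029, "tz": 0.0049, "turn": 0}, {"tx": 0, "ty": 0.0029, "tz": 0.0049, "turn": 0}, {"tx": 0, "ty": 0.0029, "tz": 0.0049, "turn": 0}, {"tx": 0, "ty": 0.0018, "tz": 0.004, "turn": 0}, {"tx": 0, "ty": 0.0018, "tz": 0.004, "turn": 0}, {"tx": 0, "ty": 0.001, "tz": 0.004, "turn": 0}, {"tx": 0, "ty": 0.001, "tz": 0.004, "turn": 0}, {"tx": 0, "ty": 0, "tz": 0, "turn": 0}])

```text
clock: 11.1
ee_pos: [0.5236, -0.0475, 0.1349]
eef_rot: [0.0, 0.996, -0.091, -0.0]
ft_force: [0.7, -1.1, -0.4]
gripper_width: 0.002
```

```bash
python3 - <<'E'
from h import *
go([-.0018,-.075,.1355])
f=grab('wrist','wrist8')
P=toC(cloud(f).reshape(-1,3)).reshape(420,560,3)*1000
f=grab('side','side8'); c=f['pixels'][170:290,195:305,::-1]; cv2.imwrite('pics/side8z.png',cv2.resize(c,None,fx=5,fy=5,interpolation=cv2.INTER_CUBIC))
E
```

```text
tool delta mm [ 0.4  0.6 -0.6]
turn deg needed -0.0 tcpC [ -2.2 -74.4 134.9] F [ 0.92 -0.98 -0.44] t 11.1 w 0.0017398892024609162
tool z in C [-9.e-04 -7.e-04 -1.e+00]
```

View pics/side8z.png

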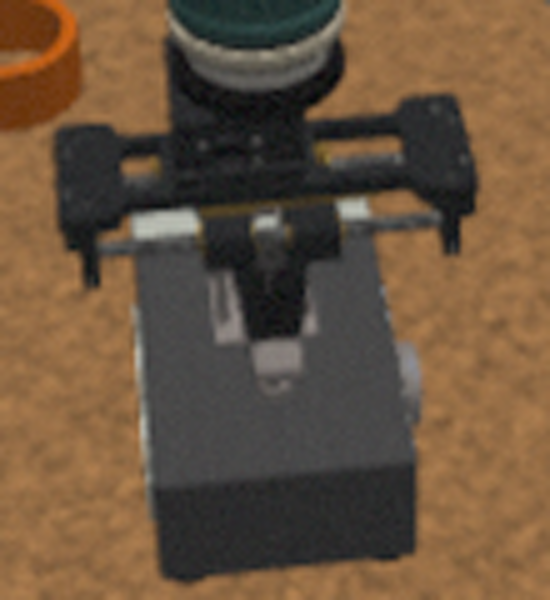

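View pics/wrist8.png

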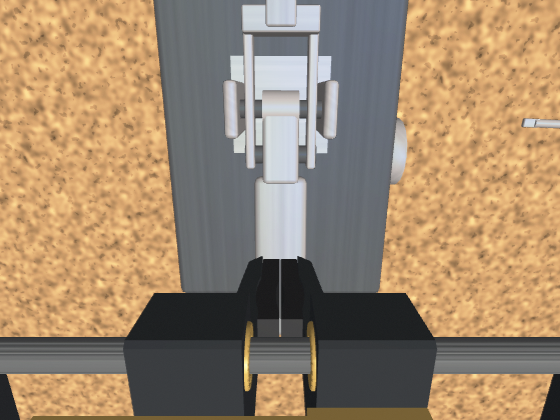

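>>> apply_moves(increments=[{"tx": 0, "ty": 0.001, "tz": 0.002, "turn": 0}, {"tx": 0, "ty": 0.001, "tz": 0.002, "turn": 0}, {"tx": 0, "ty": 0.001, "tz": 0.002, "turn": 0}, {"tx": 0, "ty": 0.001, "tz": 0.002, "turn": 0}, {"tx": 0, "ty": 0.001, "tz": 0.002, "turn": 0}, {"tx": 0, "ty": 0, "tz": 0, "turn": 0}])

```text
clock: 11.8
ee_pos: [0.5228, -0.0523, 0.1253]
eef_rot: [0.0, 0.996, -0.091, -0.0]
ft_force: [-0.2, -0.2, 0.6]
gripper_width: 0.009
```

```bash
python3 - <<'E'
from h import *
go([-.0018,-.09,.12])
f=grab('wrist','wrist9')
P=toC(cloud(f).reshape(-1,3)).reshape(420,560,3)*1000
k=(P[...,2]>95)&(P[...,2]<135)&(abs(P[...,0]+2)<5)&(P[...,1]>-75)&(P[...,1]<-30)
b=P[k]; b=b[np.argsort(b[:,1])]; 
if len(b): print(b[::max(1,len(b)//10)].round(1).tolist(), 'slope',np.polyfit(b[:,1],b[:,2],1))
E
```

```text
tool delta mm [ 0.3 10.7  5.3]
turn deg needed -0.01 tcpC [ -2.1 -79.3 125.3] F [-0.18 -0.24  0.57] t 11.8 w 0.008704740566463502
tool z in C [-7.e-04 -3.e-04 -1.e+00]
[[-2.5, -75.0, 125.0], [0.7, -70.7, 126.5], [-0.7, -66.2, 124.4], [-0.2, -61.5, 124.0], [-1.6, -56.9, 124.7], [-3.8, -52.2, 124.4], [2.0, -47.8, 122.4], [0.2, -43.4, 123.3], [1.4, -38.9, 123.1], [-4.2, -34.7, 122.3], [1.7, -30.1, 125.0]] slope [-8.23928482e-02  1.20087517e+02]
```

>>> apply_moves(increments=[{"tx": 0, "ty": 0.0015, "tz": 0.0015, "turn": 0}, {"tx": 0, "ty": 0.0015, "tz": 0.0015, "turn": 0}, {"tx": 0, "ty": 0.0015, "tz": 0.0015, "turn": 0}, {"tx": 0, "ty": 0.0015, "tz": 0.0015, "turn": 0}, {"tx": 0, "ty": 0, "tz": 0, "turn": 0}])

```text
clock: 12.35
ee_pos: [0.5217, -0.0582, 0.1194]
eef_rot: [0.0, 0.996, -0.091, -0.0]
ft_force: [0.1, -0.8, -0.0]
gripper_width: 0.002
```

```bash
python3 - <<'E'
from h import *
go([-.0018,-.09,.12])
f=grab('wrist','wrist10')
P=toC(cloud(f).reshape(-1,3)).reshape(420,560,3)*1000
k=(P[...,2]>95)&(P[...,2]<135)&(abs(P[...,0]+2)<5)&(P[...,1]>-75)&(P[...,1]<-30)
b=P[k]; b=b[np.argsort(b[:,1])]; 
if len(b): print(b[::max(1,len(b)//10)].round(1).tolist(), 'slope',np.polyfit(b[:,1],b[:,2],1))
E
```

```text
tool delta mm [ 0.3  4.7 -0.6]
turn deg needed -0.02 tcpC [ -2.1 -85.3 119.4] F [ 0.29 -0.78 -0.03] t 12.35 w 0.0023852886385299188
tool z in C [-6.e-04 -1.e-04 -1.e+00]
[[3.0, -75.0, 120.0], [3.0, -70.0, 119.0], [2.9, -65.3, 119.8], [-1.1, -60.5, 119.9], [-5.0, -55.9, 120.0], [-4.1, -51.4, 119.6], [1.9, -46.9, 119.7], [-4.9, -42.7, 120.6], [-5.7, -38.4, 120.7], [-4.9, -34.1, 121.1], [-1.6, -30.2, 124.2]] slope [5.15809022e-02 1.22944383e+02]
```

>>> apply_moves(increments=[{"tx": 0, "ty": 0.0015, "tz": 0.0015, "turn": 0}, {"tx": 0, "ty": 0.0015, "tz": 0.0015, "turn": 0}, {"tx": 0, "ty": 0.0015, "tz": 0.001, "turn": 0}, {"tx": 0, "ty": 0, "tz": 0, "turn": 0}])

```text
clock: 12.8
ee_pos: [0.521, -0.0626, 0.1155]
eef_rot: [0.0, 0.996, -0.091, -0.0]
ft_force: [0.2, 0.2, 0.2]
gripper_width: 0.007
```

```bash
python3 - <<'E'
from h import *
go([-.0018,-.09,.12])
f=grab('wrist','wrist11')
P=toC(cloud(f).reshape(-1,3)).reshape(420,560,3)*1000
k=(P[...,2]>90)&(P[...,2]<135)&(abs(P[...,0]+2)<5)&(P[...,1]>-82)&(P[...,1]<-30)
b=P[k]; b=b[np.argsort(b[:,1])]; 
if len(b): print(b[::max(1,len(b)//10)].round(1).tolist(), 'slope',np.polyfit(b[:,1],b[:,2],1))
E
```

```text
tool delta mm [ 0.2  0.3 -4.5]
turn deg needed -0.01 tcpC [ -2.  -89.7 115.5] F [0.2  0.28 0.25] t 12.8 w 0.006620903094115159
tool z in C [-4.e-04 -1.e-04 -1.e+00]
[[-3.6, -82.0, 129.1], [-5.0, -81.3, 121.2], [2.4, -78.9, 106.2], [2.3, -71.5, 108.1], [-6.0, -64.5, 108.2], [-6.4, -57.9, 109.4], [-3.2, -51.8, 111.1], [-4.5, -45.9, 112.9], [-2.8, -40.4, 114.0], [-4.4, -35.2, 114.9], [-1.1, -30.1, 118.4]] slope [-4.43697395e-02  1.11199429e+02]
```

View pics/wrist11.png

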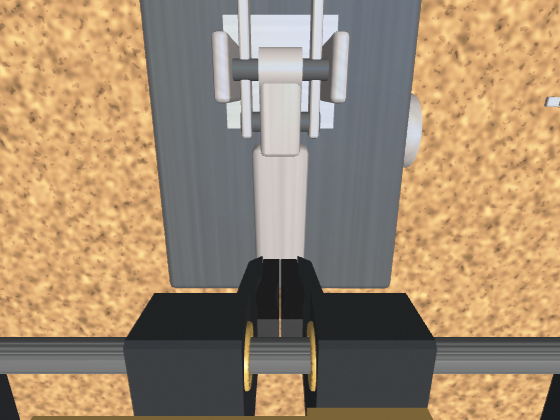

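The lever has snapped down. The wrist view shows the handle (280,200) sloping away to the stop, and the slope gives about 1.77 rad, with its top at about 106 mm under the finger. Approaching gently.

>>> apply_moves(increments=[{"tx": 0, "ty": 0.002, "tz": 0.002, "turn": 0}, {"tx": 0, "ty": 0.001, "tz": 0.002, "turn": 0}, {"tx": 0, "ty": 0, "tz": 0.002, "turn": 0}, {"tx": 0, "ty": 0, "tz": 0.001, "turn": 0}, {"tx": 0, "ty": 0, "tz": 0, "turn": 0}])

```text
clock: 13.35
ee_pos: [0.5205, -0.0653, 0.1084]
eef_rot: [-0.0, 0.996, -0.091, -0.0]
ft_force: [-0.2, -0.8, 0.0]
gripper_width: 0.005
```

>>> apply_moves(increments=[{"tx": 0, "ty": 0, "tz": 0.0005, "turn": 0}, {"tx": 0, "ty": 0, "tz": 0.0005, "turn": 0}, {"tx": 0, "ty": 0, "tz": 0, "turn": 0}])

```text
clock: 13.65
ee_pos: [0.5207, -0.0654, 0.1077]
eef_rot: [0.0, 0.996, -0.091, 0.0]
ft_force: [-0.0, -0.0, -0.3]
gripper_width: 0.007
```

>>> apply_moves(increments=[{"tx": 0, "ty": 0, "tz": 0.0005, "turn": 0}, {"tx": 0, "ty": 0, "tz": 0, "turn": 0}])

```text
clock: 13.85
ee_pos: [0.5207, -0.0654, 0.1072]
eef_rot: [-0.0, 0.996, -0.091, -0.0]
ft_force: [0.1, 0.0, -0.3]
gripper_width: 0.006
```

>>> apply_moves(increments=[{"tx": 0, "ty": 0, "tz": 0.0005, "turn": 0}, {"tx": 0, "ty": 0, "tz": 0.0005, "turn": 0}, {"tx": 0, "ty": 0, "tz": 0, "turn": 0}])

```text
clock: 14.15
ee_pos: [0.5206, -0.0654, 0.1061]
eef_rot: [0.0, 0.996, -0.091, -0.0]
ft_force: [0.7, 0.2, 0.7]
gripper_width: 0.007
```

>>> apply_moves(increments=[{"tx": 0, "ty": 0, "tz": 0.0005, "turn": 0}, {"tx": 0, "ty": 0, "tz": 0, "turn": 0}])

```text
clock: 14.35
ee_pos: [0.5206, -0.0654, 0.1057]
eef_rot: [0.0, 0.996, -0.091, -0.0]
ft_force: [-0.6, 0.8, -0.0]
gripper_width: 0.006
```

>>> apply_moves(increments=[{"tx": 0, "ty": 0, "tz": 0.0005, "turn": 0}, {"tx": 0, "ty": 0, "tz": 0, "turn": 0}])

```text
clock: 14.55
ee_pos: [0.5207, -0.0654, 0.1052]
eef_rot: [-0.0, 0.996, -0.091, 0.0]
ft_force: [0.2, -0.1, -0.4]
gripper_width: 0.005
```

>>> apply_moves(increments=[{"tx": 0, "ty": 0, "tz": 0.0005, "turn": 0}, {"tx": 0, "ty": 0, "tz": 0, "turn": 0}])

```text
clock: 14.75
ee_pos: [0.5208, -0.0654, 0.1049]
eef_rot: [-0.0, 0.996, -0.091, 0.0]
ft_force: [-0.6, -0.1, 2.1]
gripper_width: 0.006
```

>>> apply_moves(increments=[{"tx": 0, "ty": 0, "tz": 0.0005, "turn": 0}, {"tx": 0, "ty": 0, "tz": 0, "turn": 0}])

```text
clock: 14.95
ee_pos: [0.5208, -0.0654, 0.1045]
eef_rot: [-0.0, 0.996, -0.091, 0.0]
ft_force: [-0.7, 0.5, 3.0]
gripper_width: 0.003
```

>>> apply_moves(increments=[{"tx": 0, "ty": 0, "tz": 0.0005, "turn": 0}, {"tx": 0, "ty": 0, "tz": 0, "turn": 0}])

```text
clock: 15.15
ee_pos: [0.5209, -0.0653, 0.1041]
eef_rot: [-0.0, 0.996, -0.091, 0.0]
ft_force: [-1.0, 1.0, 4.0]
gripper_width: 0.004
```

Contact; the force is rising by about 1–2 N per 0.5 mm.

>>> apply_moves(increments=[{"tx": 0, "ty": 0, "tz": 0.0005, "turn": 0}, {"tx": 0, "ty": 0, "tz": 0, "turn": 0}])

```text
clock: 15.35
ee_pos: [0.5209, -0.0653, 0.1037]
eef_rot: [-0.0, 0.996, -0.091, 0.0]
ft_force: [-2.2, 1.4, 5.8]
gripper_width: 0.007
```

>>> apply_moves(increments=[{"tx": 0, "ty": 0, "tz": 0.0005, "turn": 0}, {"tx": 0, "ty": 0, "tz": 0, "turn": 0}])

```text
clock: 15.55
ee_pos: [0.521, -0.0653, 0.1035]
eef_rot: [-0.0, 0.996, -0.091, 0.0]
ft_force: [-2.5, 0.7, 8.2]
gripper_width: 0.007
```

>>> apply_moves(increments=[{"tx": 0, "ty": 0, "tz": 0.0005, "turn": 0}, {"tx": 0, "ty": 0, "tz": 0, "turn": 0}])

```text
clock: 15.75
ee_pos: [0.521, -0.0652, 0.1032]
eef_rot: [-0.0, 0.996, -0.091, 0.0]
ft_force: [-3.2, 0.7, 8.2]
gripper_width: 0.004
```

>>> apply_moves(increments=[{"tx": 0, "ty": 0, "tz": 0.0005, "turn": 0}, {"tx": 0, "ty": 0, "tz": 0, "turn": 0}])

```text
clock: 15.95
ee_pos: [0.521, -0.0652, 0.103]
eef_rot: [-0.0, 0.996, -0.091, 0.0]
ft_force: [-3.8, 2.7, 10.8]
gripper_width: 0.003
```

>>> apply_moves(increments=[{"tx": 0, "ty": 0, "tz": 0.0005, "turn": 0}, {"tx": 0, "ty": 0, "tz": 0.0005, "turn": 0}, {"tx": 0, "ty": 0, "tz": 0, "turn": 0}])

```text
clock: 16.25
ee_pos: [0.521, -0.0652, 0.1025]
eef_rot: [-0.0, 0.996, -0.091, 0.0]
ft_force: [-5.2, 1.4, 13.6]
gripper_width: 0.005
```

```bash
python3 - <<'E'
from h import *
go([-.0018,-.09,.12])
E
```

```text
tool delta mm [ -0.3  -2.2 -17.5]
turn deg needed -0.01 tcpC [ -1.5 -92.2 102.5] F [-5.42  0.45 13.56] t 16.25 w 0.005455353285984176
tool z in C [ 5.e-04  4.e-04 -1.e+00]
```

>>> apply_moves(increments=[{"tx": 0, "ty": 0, "tz": 0, "turn": 0}, {"tx": 0, "ty": 0, "tz": 0, "turn": 0}, {"tx": 0, "ty": 0, "tz": 0, "turn": 0}, {"tx": 0, "ty": 0, "tz": 0, "turn": 0}])

```text
clock: 16.65
ee_pos: [0.5211, -0.0652, 0.1025]
eef_rot: [-0.0, 0.996, -0.091, 0.0]
ft_force: [-4.4, 2.1, 14.2]
gripper_width: 0.008
```

>>> apply_moves(increments=[{"tx": 0, "ty": 0, "tz": 0, "turn": 0}, {"tx": 0, "ty": 0, "tz": 0, "turn": 0}, {"tx": 0, "ty": 0, "tz": 0, "turn": 0}, {"tx": 0, "ty": 0, "tz": 0, "turn": 0}])

```text
clock: 17.05
ee_pos: [0.521, -0.0652, 0.1025]
eef_rot: [-0.0, 0.996, -0.091, 0.0]
ft_force: [-4.4, 2.9, 14.3]
gripper_width: 0.009
```

>>> apply_moves(increments=[{"tx": 0, "ty": 0, "tz": 0, "turn": 0}, {"tx": 0, "ty": 0, "tz": 0, "turn": 0}])

```text
clock: 17.25
ee_pos: [0.521, -0.0652, 0.1025]
eef_rot: [-0.0, 0.996, -0.091, 0.0]
ft_force: [-5.5, 1.8, 13.9]
gripper_width: 0.005
```

Held at about 14 N for a second. Now letting go, straight up, then clear.

>>> apply_moves(increments=[{"tx": 0, "ty": 0, "tz": -0.002, "turn": 0}, {"tx": 0, "ty": 0, "tz": -0.005, "turn": 0}, {"tx": 0, "ty": 0, "tz": -0.015, "turn": 0}, {"tx": 0, "ty": 0, "tz": -0.03, "turn": 0}, {"tx": 0, "ty": 0, "tz": -0.03, "turn": 0}, {"tx": 0, "ty": 0, "tz": -0.03, "turn": 0}, {"tx": 0, "ty": 0, "tz": -0.03, "turn": 0}, {"tx": 0, "ty": 0, "tz": -0.03, "turn": 0}, {"tx": 0, "ty": -0.03, "tz": -0.02, "turn": 0}, {"tx": 0, "ty": -0.03, "tz": 0, "turn": 0}, {"tx": 0, "ty": -0.03, "tz": 0, "turn": 0}, {"tx": 0, "ty": 0, "tz": 0, "turn": 0}, {"tx": 0, "ty": 0, "tz": 0, "turn": 0}])

```text
clock: 18.55
ee_pos: [0.5369, 0.0233, 0.2929]
eef_rot: [0.0, 0.996, -0.09, -0.0]
ft_force: [0.1, -0.3, -0.1]
gripper_width: 0.008
```

```bash
python3 - <<'E'
from h import *
go([0,0,.3])
f=grab('wrist','wrist12')
P=toC(cloud(f).reshape(-1,3)).reshape(420,560,3)*1000
k=(P[...,2]>95)&(P[...,2]<135)&(abs(P[...,0]+2)<5)&(P[...,1]>-105)&(P[...,1]<-35)
b=P[k]; b=b[np.argsort(b[:,1])]; 
if len(b): print(b[::max(1,len(b)//8)].round(1).tolist(), 'slope',np.polyfit(b[:,1],b[:,2],1))
k=(P[...,2]>116)&(P[...,2]<150)&(abs(P[...,0]+2)<11)&(P[...,1]>66)&(P[...,1]<110)
b=P[k]; print('head',b.min(0),b.max(0))
k=(P[...,2]>112)&(P[...,2]<126)&(abs(abs(P[...,0]+2)-18.5)<2)&(P[...,1]>60)&(P[...,1]<125)
print('bar',P[k].min(0).round(1),P[k].max(0).round(1))
f=grab('top','top12')
c=f['pixels'][90:280,140:430,::-1]; cv2.imwrite('pics/top12z.png',cv2.resize(c,None,fx=2.7,fy=2.7))
a=load('top0')['pixels'].astype(int); d=abs(a-f['pixels'].astype(int)).max(2)
for n,(u0,v0,u1,v1) in dict(tape=(150,225,190,265),lens=(388,166,418,194),sd=(288,104,314,170),wood=(388,228,424,276)).items(): print(n,(d[v0:v1,u0:u1]>40).sum())
E
```

```text
tool delta mm [ 2.  -2.3 -7.1]
turn deg needed 0.09 tcpC [ -2.   -2.3 292.9] F [ 0.14 -0.32 -0.08] t 18.55 w 0.007746803790593324
tool z in C [ 0.e+00 -7.e-04 -1.e+00]
[[-3.1, -103.9, 101.7], [-1.0, -82.3, 105.3], [-5.2, -74.9, 106.5], [3.0, -67.5, 108.2], [-5.1, -60.7, 108.7], [-2.1, -54.2, 111.5], [-2.1, -47.5, 112.3], [-0.2, -40.9, 113.2], [0.8, -35.2, 114.6]] slope [  0.19639094 121.65783889]
head [-12.45898047  66.64860423 123.53237019] [  8.75526765  89.89621796 128.78439782]
bar [-22.2  75.5 116.2] [ 18.4  82.9 121.8]
tape 0
lens 0
sd 0
wood 0
```

View pics/wrist12.png

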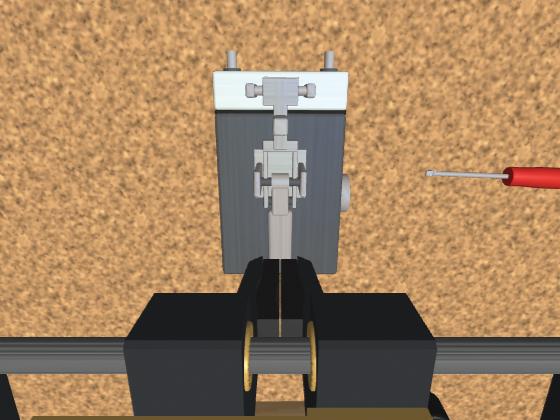

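View pics/top12z.png

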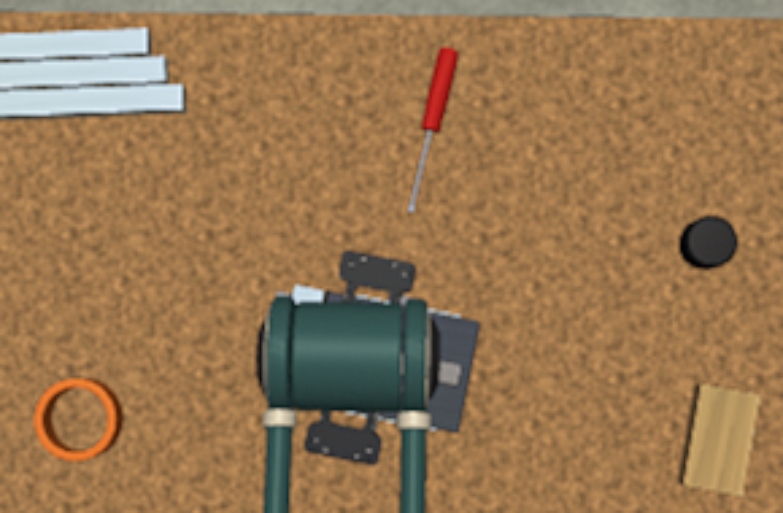

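The wrist view shows the cover flush against the chamber at (281,108) and the claw over the bar at (280,92), with the handle down. The bar is at y ≈ 79 mm, so the cover is shut. The lever is at about 1.77 rad, and the bystanders haven't moved.

```bash
python3 -c "
from bench import close_job; print(close_job())"
```

```text
the job is handed in; nothing more can be done
None
```

The end cover is closed and latched, and I handed the job in at about 18.6 s of the 56 s allowed.

- **Hooking:** I pinched the claw's tab, lifted it over the keeper bar and lowered it behind. Depth readings showed the head dropping from 139 to about 127 mm, and it was still hooked when I checked again during the swing.
- **Swinging:** I pushed the lever back with the shut fingers; the force readings between moves were at most about 3.4 N. It snapped past centre on to its stop.
- **Pressing:** I pressed the handle in 0.5 mm steps and held it for about 1 s. The vertical force was 13.6–14.3 N, about 15 N in total with a sideways part of about 5 N, and no reading passed 16 N. Then I let go and moved clear.

**Last checks:**
- The lever rests at about 1.77 rad on its own.
- The keeper bar's centre is about 79 mm from the hinge, against 91 mm when open, and the cover is flush with the chamber.
- The claw is over the bar.
- The top view shows no change at the tape roll, lens, screwdriver or wood block.
- The robot was touching nothing, with force near zero.

No check failed. My chamber frame sat about 2 mm off in x and 1 mm in y; I corrected the x offset when gripping and allowed for the y.

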